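Let a lime out of the lever dispenser and ease its lid shut

ROBOT

A 6-joint arm with a two-finger parallel gripper is mounted at the origin on the work surface. World frame = base frame: x ahead of the robot, y to its left, z up, the work surface at z = 0. Lengths are in m, angles in rad, forces in N, time in s.
With the tool pointing down it reaches from about 0.3 to 0.875 m from the base axis. Payload 6.4 kg.
Tool frame: the origin (TCP) lies between the finger pads; the fingertips stand 25 mm ahead of it and the grasp point (between the pads) lies 6 mm ahead of it (r.nose_length is the distance from the TCP to the fingertips, in m); z points along the fingers, y is the line along which they close (so a half turn about z gives the same grasp; the last joint's range is limited). The gripper opens to 85 mm and grips with 20 to 120 N. Pads are 22 mm wide; open, the fingers measure 114 mm over their backs; the gripper's body (76 mm by 85 mm) begins 54 mm behind the grasp point. The pads swing forward as they close: fully open they stand 13 mm farther back than shut.
Start: joints at [0.934, 0.181, 1.607, -0, 1.354, -0.206], TCP at [0.24, 0.522, 0.256] pointing down, gripper open.
Joint ranges: [-2.99, 2.99], [-0.89, 2.07], [0.3, 2.58], [-1.14, 4.28], [0, 2.63], [-3.12, 3.12]. Speed limits (rad/s): [2.57, 2.57, 3.01, 3.14, 3.14, 3.14].

INTERFACE

Orientations are given as a rotation vector (axis times angle).
In Python, from rig import r gives the robot as it stands. The module is installed in compiled form; this text tells all that it offers.
- The arm moves only by the tool drive_tool, never from a script. Its arguments are lists of equal length, an entry for each row: "delta_pos": the shift along the tool's x, y, z in cm, a list of three; "rot": the turn, a rotation vector about the tool's x, y, z in degrees, a list of three; "grip": the finger opening in cm, from 0 to 8.54. In form: {"delta_pos": [[x, y, z], ...], "rot": [[wx, wy, wz], ...], "grip": [grip, ...]}. A call has 1 to 5 rows; each row is the pose to reach, as a shift and turn from the pose commanded when the call began, along the tool's axes at that moment; what a row does not reach only later rows make up. A row lasts 1/8 s, in which the tool goes at most 62.5 mm and 10.7 degrees, less where a joint would pass 70% of its speed; a pose out of reach is approached as far as the arm can. A call with a gripper value outside its range is refused whole. The fingers move at their own pace and stop on an object; "grip_force" is the grip in N (left out, the last holds). Time passes only in rows, so rows that repeat a pose let the fingers close. It gives the time, the measured TCP pose, the force, the opening and the grip force at its end, in the units of the state.
- r.observe(): the state, without advancing time (a new reading comes with each control period).
- r.read_camera(name): name is "scene" or "top" or "wrist"; returns the picture (420x560x3 uint8, blue, green, red); there is no depth.
- r.get_calibration(name): a dict with "fx", "fy", "cx", "cy" (pixels), "xyz" and "attitude" of the camera in the world. Camera axes: x right, y down, z forward; pixel columns grow to the right and rows downward; lengths in m; the calibration is good to about 2 mm. A picture is of the moment at which its call begins: read the wrist's pose just before it. get_calibration takes no time and is no camera call; for the wrist camera it gives the pose at the moment of the call.
- r.sign_off(): hands the job in; it is judged then, once.
Trained networks look in the newest picture that a camera, given by its name, has taken for a name from the list of things; names that differ only in an ending like _2 or _b are one class to them, and where a whole thing is asked for, a point or a joint stands for the part that bears it (a point fixed in the world has none). Each returns a list of dicts, best first, with "confidence" (0 to 1); they miss things now and then, are a little off and sometimes report something else, mostly with a low value. They report only what shows in the picture. A call takes as long as a camera call. They do not tell look-alikes from the thing itself.
- r.silhouettes(camera, thing): "pixels" (420x560 bool, what is visible of it) and "extent" ([left, top, right, bottom] in pixels, round what is visible of it).
The state is a dict: "time": time; "qpos": joint angles; "qvel": joint speeds; "joint_efforts": joint torques, N m; "tool_pos": TCP position; "eef_rot": TCP orientation; "force": force on the tool from outside, world axes, zero at the start; "wrist_torque": the same for the moment, N m; "width": finger opening in m; "gripper_force": force on a finger pad.
Only numpy, scipy, OpenCV 4.12 (cv2) and the standard library are available. Lean on these libraries where they do the work, as an engineer would, in place of code of your own. Each camera call takes 0.05 s, during which the arm holds its last target. There are 200 camera calls.

TASK

Press the lever of the steel lime dispenser right down so that its lid lifts, and keep the lid up until the lime that rolls out lies still in the bowl. Then ease the lever back up so that the lid comes down slowly, without slamming, and is fully shut. Do it all with the lever: do not touch the lime or the lid, and leave the bowl, squeezer, jar and saucer where they stand.

Things in the scene. Friction and masses are not known exactly. Their poses are not given: they have to be found in the camera images.
- dispenser: Lime dispenser, fixed to the sideboard: a narrow steel trough, open on top, 165 mm long (x), 70 mm wide (y), walls up to 138 mm high, on a base plate 220 x 120 x 8 mm; white linkage cover on its +y side. Origin: centre of the base's underside. Its x axis runs from the lever end (on the robot's right) to the outlet end (left and further away), 45 to 87 degrees left of straight ahead; z up.
- lever (a joint): Lever; pivot along y at x -95, z 120 mm in the dispenser's frame. 0 = at rest (pad up, lid shut), 0.5 rad = right down on its stop (lid fully up). Its arm slants up by 0.25 rad at 0, down by 0.25 rad at 0.5. Sprung: 1 to 2 N on the pad starts it, about 4 N holds it down; let go, it snaps up and the lid slams. The lid turns 2.6 times as far.
- lever_pad (a point): Centre of the upper face of the lever's pad, which is 42 mm long, 56 mm wide and 9 mm thick; 120 mm from the lever's pivot, at x = -210 mm in the dispenser's frame; about 154 mm above the sideboard at rest, about 95 mm when right down. The space below and beside it is free.
- lid: Steel lid 68 mm wide and 76 mm long that closes the outlet; origin at its level hinge along its top edge (x = 90 mm, z = 138 mm in the dispenser's frame). Shut, it hangs straight down; pressing the lever swings its lower edge outwards and up, by 1.3 rad at most.
- lime: Round lime, 46 mm across, resting in the trough against the inner side of the lid. The origin lies 23 mm from its centre and turns with the lime.
- lime_center (a point): Centre of the lime. When it has come to rest in the bowl this is about 28 mm above the sideboard.
- bowl: Shallow white ceramic bowl, 140 mm across, 36 mm high, loose, under the outlet's spout. Origin: centre of its underside.
- squeezer: White plastic two-piece citrus squeezer, 108 mm across, 87 mm high, with a fluted cone on top. Bystander. Origin: centre of its underside.
- jar: Lidded glass jar, 72 mm across, 110 mm high. Bystander. Origin: centre of its underside.
- saucer: White ceramic saucer, 130 mm across, 18 mm high. Bystander. Origin: centre of its underside.
Mind the look-alikes: they are no part of the job. Leave any orange or red look-alike of the bowl alone.

How it is judged:
On the way:
1. the lever is down and the lid up while the lime lies still in the bowl (value of joint lever above 0.42 rad and horizontal distance between lime_center and bowl below 0.055 m and height (world z) of lime_center below 0.045 m and linear speed of lime below 0.08 m/s), for 0.3 s.
At the end, for the whole second after the job is handed in: The lever is back up within 0.02 rad, so the lid is shut; the lime lies still (under 0.08 m/s) in the bowl, its centre within 55 mm of the bowl's axis and under 45 mm high; the bowl is at rest (value of joint lever below 0.02 rad and horizontal distance between lime_center and bowl below 0.055 m and height (world z) of lime_center below 0.045 m and linear speed of lime below 0.08 m/s and linear speed of bowl below 0.02 m/s); the robot touches nothing.
It fails at once if the lid slams: the lever's last 0.2 rad up go faster than 1 rad/s (value of joint lever below 0.2 rad and velocity of joint lever below -1 rad/s).
It fails at once if the robot touches the lime (contact force between any of the fingers, the arm and lime above 0.2 N).
It fails at once if the robot touches the lid (contact force between any of the fingers, the arm and lid above 0.2 N).
It fails at once if the lime is lifted (height (world z) of lime_center above 0.13 m).
It fails at once if the bowl, squeezer, jar or saucer is moved more than 20 mm (distance of any of bowl, squeezer, jar, saucer from where it was at the start of the episode above 0.02 m).
It also fails if it takes over 42 s, if anything falls off the work surface, if the arm or the gripper's body presses on something with over 40 N, if the wrist force passes 120 N, or if a joint passes its speed limit or range.

## Working session

There is one attempt and no reset: what is moved stays moved. The work goes in short steps, Python scripts to look and compute and a tool call to move; the robot and the scene stay as the last step left them, time stands still between calls to the robot, and variables do not carry over. Pictures are saved under pics/ and viewed, at most 10 in all, crops included, and the job is handed in when it is done.

Besides the shell and the picture viewer there is one more tool, called after ">>>" as name(argument=value, ...) on one line, values as JSON. drive_tool: Moves the arm, as the interface text tells. Its arguments: {"type":"object","properties":{"delta_pos":{"type":"array"},"rot":{"type":"array"},"grip":{"type":"array"},"grip_force":{"type":"number"}},"required":["delta_pos","rot","grip"]}

```bash
mkdir -p pics
cat > h.py <<'E'
import numpy as np, cv2
from scipy.spatial.transform import Rotation as R
from rig import r
def cal(c):
    k=r.get_calibration(c); a=np.array(k["attitude"],float)
    M=a if a.shape==(3,3) else R.from_rotvec(a).as_matrix()
    return k,M,np.array(k["xyz"])
def ray(c,u,v,z):
    k,M,p=cal(c); d=M@np.array([(u-k["cx"])/k["fx"],(v-k["cy"])/k["fy"],1]); return p+d*(z-p[2])/d[2]
def proj(c,P):
    k,M,p=cal(c); q=M.T@(np.array(P)-p); return np.array([q[0]/q[2]*k["fx"]+k["cx"],q[1]/q[2]*k["fy"]+k["cy"]])
E
python3 - <<'E'
from h import *
for c in("scene","top"):
    cv2.imwrite(f"pics/{c}0.png",r.read_camera(c)); print(c,r.get_calibration(c))
    for t,z in(("lever_pad",.154),("bowl",.03),("lid",.1),("lime",.1),("dispenser",.13)):
        for d in r.silhouettes(c,t)[:2]:
            m=d["pixels"]; v,u=np.nonzero(m); print(c,t,round(d["confidence"],2),d["extent"],ray(c,u.mean(),v.mean(),z).round(3))
s=r.observe();print(s["time"],s["tool_pos"],s["eef_rot"],s["force"])
E
```

```text
scene {'fx': 508.8683190975875, 'fy': 508.8683190975875, 'cx': 282.74481729736, 'cy': 215.00756639722422, 'xyz': array([ 1.14493075, -0.7518505 ,  0.8424226 ]), 'attitude': array([-2.13302072, -0.64046816,  0.31472277])}
scene lever_pad 0.65 [185.6, 214.1, 247.7, 231.3] [ 0.527 -0.089  0.154]
scene bowl 0.74 [325.5, 211.8, 371.4, 245.0] [0.716 0.224 0.03 ]
scene bowl 0.67 [299.6, 168.1, 348.9, 195.1] [0.56  0.375 0.03 ]
scene lid 0.54 [313.5, 195.7, 325.4, 233.7] [0.661 0.153 0.1  ]
scene dispenser 0.72 [184.4, 191.3, 333.6, 274.4] [ 0.642 -0.008  0.13 ]
top {'fx': 509.19624061994136, 'fy': 509.19624061994136, 'cx': 279.5276279937393, 'cy': 195.2459447249739, 'xyz': array([0.53415109, 0.09822816, 1.08508244]), 'attitude': array([-2.15164851,  2.21475585, -0.1028569 ])}
top lever_pad 0.98 [327.2, 217.5, 402.4, 274.2] [ 0.513 -0.074  0.154]
top bowl 0.96 [86.5, 111.9, 150.1, 178.8] [0.736 0.419 0.03 ]
top bowl 0.7 [107.8, 194.0, 172.9, 267.0] [0.56  0.379 0.03 ]
top dispenser 0.63 [228.6, 151.7, 403.8, 275.0] [0.585 0.04  0.13 ]
top dispenser 0.32 [249.3, 165.8, 275.9, 188.2] [0.65  0.121 0.13 ]
0.6 [0.24010946 0.5225111  0.25631981] [6.71453788e-01 3.06895724e+00 1.36195511e-04] [ 0.55756465 -0.05990595  0.24699103]
```

View pics/top0.png

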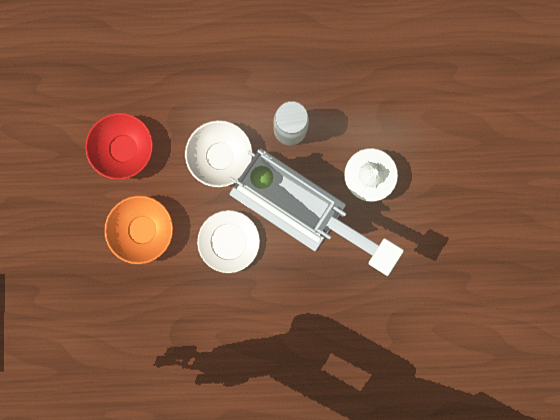

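View pics/scene0.png

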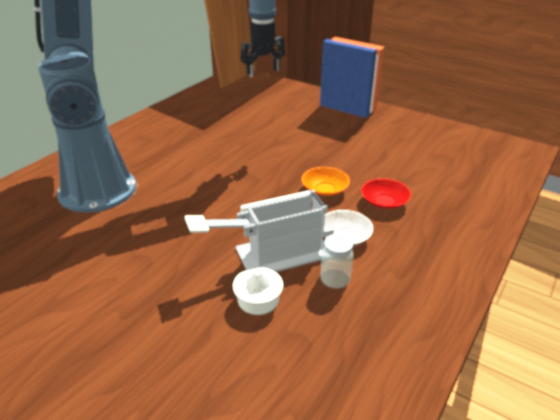

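The top view shows the pad at about (386,257), the trough with the lime at (262,178), and the true white bowl at (219,153). The saucer is at (228,241), the jar at (291,123) and the squeezer at (371,174). The red and orange bowls are look-alikes. The scene view agrees, with nothing near the pad.

Run:
```python
from h import *
d=r.silhouettes("top","lever_pad")[0]; m=d["pixels"].astype(np.uint8)
o=cv2.morphologyEx(m,cv2.MORPH_OPEN,cv2.getStructuringElement(cv2.MORPH_ELLIPSE,(17,17)))
rc=cv2.minAreaRect(cv2.findNonZero(o)); print(rc)
pad=ray("top",*rc[0],.154); v,u=np.nonzero(m-o); st=ray("top",u.mean(),v.mean(),.138)
print("pad",pad,"stem",st,"axis deg",np.degrees(np.arctan2(*(st-pad)[1::-1])))
print("scene px of pad",proj("scene",pad))
b=ray("top",219,153,.036);print("bowl",b)
s=r.observe(); M=R.from_rotvec(s["eef_rot"]).as_matrix(); print(M.round(3)); print("shift cm",100*M.T@(pad-s["tool_pos"]), r.nose_length)
```

```text
((383.3845520019531, 255.42306518554688), (28.84440803527832, 31.340559005737305), 33.690067291259766)
pad [ 0.49702153 -0.09825651  0.154     ] stem [ 0.53315424 -0.04666473  0.138     ] axis deg 54.99421770697182
scene px of pad [198.71318905 221.66147387]
bowl [0.71393303 0.20941762 0.036     ]
[[-0.909  0.418 -0.   ]
 [ 0.418  0.909 -0.   ]
 [ 0.    -0.    -1.   ]]
shift cm [-49.26771642 -45.67127603  10.22926153] 0.025
```

>>> drive_tool(delta_pos=[[-4, -4, 0], [-8, -8, 0], [-12.5, -11.5, 0], [-16.5, -15.5, 0], [-20.5, -19.2, 0]], rot=[[0, 0, 0], [0, 0, 0], [0, 0, 0], [0, 0, 0], [0, 0, 0]], grip=[0, 0, 0, 0, 0])

```text
time: 1.27
tool_pos: [0.3466, 0.2608, 0.2566]
eef_rot: [0.671, 3.068, 0.001]
force: [0.5, -1.4, -0.1]
width: 0.0003
gripper_force: 0.0
```

>>> drive_tool(delta_pos=[[-4, -4, 0], [-8, -8, 0], [-12.5, -11.5, 0.5], [-16.5, -15.5, 1], [-20.5, -19.2, 2]], rot=[[0, 0, 0], [0, 0, 0], [0, 0, 0], [0, 0, 0], [0, 0, 0]], grip=[0, 0, 0, 0, 0])

```text
time: 1.9
tool_pos: [0.4531, 0.0003, 0.2368]
eef_rot: [0.672, 3.067, 0.0]
force: [0.7, -0.1, -0.2]
width: -0.0002
gripper_force: 0.0
```

>>> drive_tool(delta_pos=[[-4, -4, 1], [-8.1, -7.6, 2], [-8.1, -7.6, 3], [-8.1, -7.6, 3], [-8.1, -7.6, 3]], rot=[[0, 0, 0], [0, 0, 0], [0, 0, 0], [0, 0, 0], [0, 0, 0]], grip=[0, 0, 0, 0, 0])

```text
time: 2.52
tool_pos: [0.4939, -0.0993, 0.2066]
eef_rot: [0.669, 3.069, 0.0]
force: [0.2, 0.3, -0.7]
width: 0.0005
gripper_force: 0.0
```

Run:
```python
from h import *
s=r.observe();M=R.from_rotvec(s["eef_rot"]).as_matrix();p=s["tool_pos"]
print(s["time"],p,M.round(3),s["force"],s["width"])
print("to go cm",100*M.T@(np.array([.494,-.101,.179])-p))
im=r.read_camera("scene")
cv2.imwrite("pics/scene1.png",cv2.resize(im[90:330,100:420],(800,600)))
```

```text
2.525 [ 0.49389298 -0.099345    0.20656904] [[-0.909  0.416  0.   ]
 [ 0.416  0.909  0.   ]
 [ 0.     0.    -1.   ]] [ 0.23010657  0.2806669  -0.69183594] 0.00048129183264202966
to go cm [-0.07875175 -0.14659099  2.75687019]
```

View pics/scene1.png

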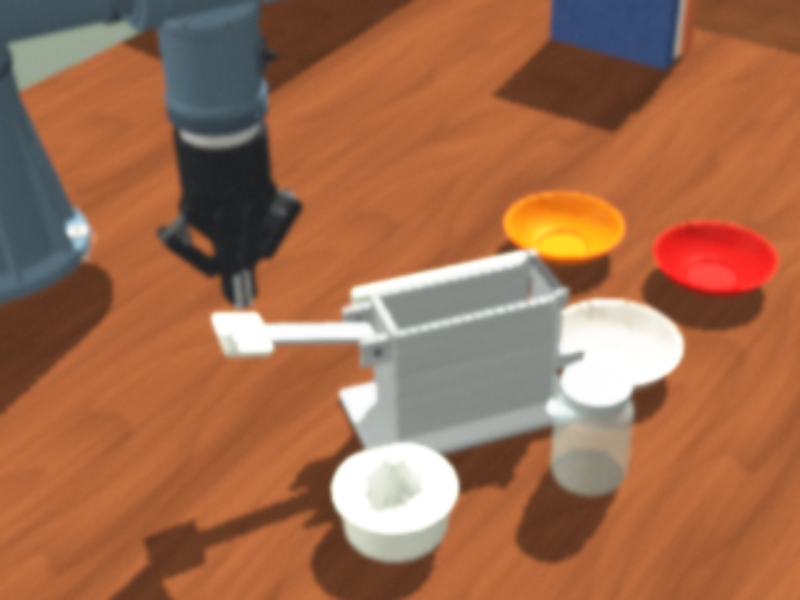

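The closed fingers, at about (240,300), hang straight over the pad at (240,335), and everything else is clear. I'll press now.

>>> drive_tool(delta_pos=[[-0.1, -0.15, 1], [-0.1, -0.15, 2], [-0.1, -0.15, 2.6], [-0.1, -0.15, 3.2], [-0.1, -0.15, 4]], rot=[[0, 0, 0], [0, 0, 0], [0, 0, 0], [0, 0, 0], [0, 0, 0]], grip=[0, 0, 0, 0, 0])

```text
time: 3.2
tool_pos: [0.4947, -0.1025, 0.1661]
eef_rot: [0.671, 3.068, -0.001]
force: [-0.9, 0.1, 2.4]
width: -0.0002
gripper_force: 0.9
```

>>> drive_tool(delta_pos=[[0, 0, 0.8], [0, 0, 1.6], [0, 0, 2.4], [0, 0, 3.2], [0, 0, 3.8]], rot=[[0, 0, 0], [0, 0, 0], [0, 0, 0], [0, 0, 0], [0, 0, 0]], grip=[0, 0, 0, 0, 0])

```text
time: 3.82
tool_pos: [0.4949, -0.102, 0.128]
eef_rot: [0.672, 3.068, 0.001]
force: [0.7, 1.5, 4.7]
width: 0.0004
gripper_force: 1.8
```

>>> drive_tool(delta_pos=[[0, 0, 0.3], [0, 0, 0.5], [0, 0, 0.5]], rot=[[0, 0, 0], [0, 0, 0], [0, 0, 0]], grip=[0, 0, 0])

```text
time: 4.2
tool_pos: [0.4945, -0.1022, 0.1233]
eef_rot: [0.671, 3.069, 0.0]
force: [0.1, 0.3, 3.8]
width: -0.0002
gripper_force: 1.9
```

>>> drive_tool(delta_pos=[[0, 0, 0.15], [0, 0, 0.3], [0, 0, 0.3], [0, 0, 0.3], [0, 0, 0.3]], rot=[[0, 0, 0], [0, 0, 0], [0, 0, 0], [0, 0, 0], [0, 0, 0]], grip=[0, 0, 0, 0, 0])

```text
time: 4.82
tool_pos: [0.4948, -0.1022, 0.1215]
eef_rot: [0.671, 3.068, 0.0]
force: [-2.6, 2.8, 13.9]
width: 0.0001
gripper_force: 6.4
```

>>> drive_tool(delta_pos=[[0, 0, 0], [0, 0, 0], [0, 0, 0], [0, 0, 0], [0, 0, 0]], rot=[[0, 0, 0], [0, 0, 0], [0, 0, 0], [0, 0, 0], [0, 0, 0]], grip=[0, 0, 0, 0, 0])

```text
time: 5.45
tool_pos: [0.4948, -0.1022, 0.1215]
eef_rot: [0.671, 3.068, 0.0]
force: [-2.8, 3.3, 12.8]
width: -0.0001
gripper_force: 6.4
```

Run:
```python
from h import *
for i in range(2):
    im=r.read_camera("top")
    for t in("lime","bowl"):
        for d in r.silhouettes("top",t)[:3]:
            v,u=np.nonzero(d["pixels"]); print(t,round(d["confidence"],2),u.mean(),v.mean(),ray("top",u.mean(),v.mean(),.028).round(3))
a=im[80:320,120:440]
cv2.imwrite("pics/top1.png",cv2.resize(a,(800,600)))
```

```text
lime 0.56 345.91037735849056 234.09198113207546 [ 0.538 -0.049  0.028]
bowl 0.92 138.24321360021935 229.72772141486152 [0.56  0.38  0.028]
bowl 0.8 118.58577777777778 146.27614814814814 [0.735 0.42  0.028]
bowl 0.78 208.85298544907175 151.69693928750627 [0.719 0.231 0.028]
lime 0.48 213.82857142857142 145.4857142857143 [0.732 0.221 0.028]
bowl 0.89 209.54807223035627 151.5451439726696 [0.719 0.23  0.028]
bowl 0.75 118.2641723356009 146.41298185941042 [0.735 0.421 0.028]
bowl 0.7 138.10709318497914 229.62920723226705 [0.56  0.38  0.028]
```

View pics/top1.png

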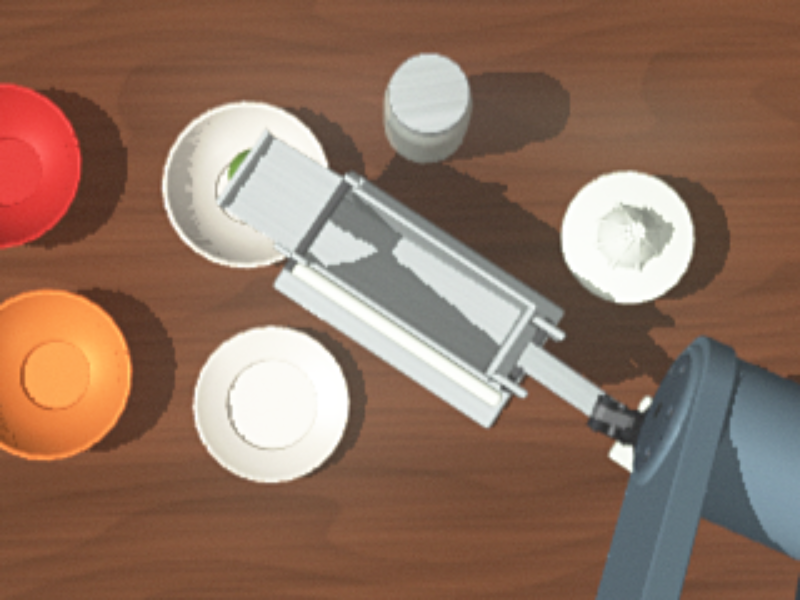

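The lever is on its stop (13 N) and the lid is up. The trough is empty, and the lime's green edge shows in the bowl at (240,160) under the lid. I'll wait and check that it is still.

>>> drive_tool(delta_pos=[[0, 0, 0], [0, 0, 0], [0, 0, 0], [0, 0, 0], [0, 0, 0]], rot=[[0, 0, 0], [0, 0, 0], [0, 0, 0], [0, 0, 0], [0, 0, 0]], grip=[0, 0, 0, 0, 0])

```text
time: 6.38
tool_pos: [0.4948, -0.1022, 0.1215]
eef_rot: [0.671, 3.068, 0.0]
force: [-2.3, 3.5, 13.4]
width: 0.0002
gripper_force: 6.4
```

>>> drive_tool(delta_pos=[[0, 0, 0], [0, 0, 0], [0, 0, 0], [0, 0, 0], [0, 0, 0]], rot=[[0, 0, 0], [0, 0, 0], [0, 0, 0], [0, 0, 0], [0, 0, 0]], grip=[0, 0, 0, 0, 0])

```text
time: 7.0
tool_pos: [0.4948, -0.1022, 0.1215]
eef_rot: [0.671, 3.068, 0.0]
force: [-2.2, 3.1, 13.3]
width: 0.0003
gripper_force: 6.4
```

>>> drive_tool(delta_pos=[[0, 0, 0], [0, 0, 0], [0, 0, 0], [0, 0, 0], [0, 0, 0]], rot=[[0, 0, 0], [0, 0, 0], [0, 0, 0], [0, 0, 0], [0, 0, 0]], grip=[0, 0, 0, 0, 0])

```text
time: 7.62
tool_pos: [0.4948, -0.1022, 0.1215]
eef_rot: [0.671, 3.068, 0.0]
force: [-3.5, 3.2, 14.0]
width: -0.0001
gripper_force: 6.4
```

Run:
```python
from h import *
def green(im):
    h=cv2.cvtColor(im,cv2.COLOR_BGR2HSV); m=cv2.inRange(h,(32,70,20),(75,255,255)); m[:,:180]=0;m[:,260:]=0;m[:110]=0;m[200:]=0
    v,u=np.nonzero(m); return len(u),u.mean().round(2),v.mean().round(2)
for i in range(8): print(green(r.read_camera("top")))
im=r.read_camera("scene"); cv2.imwrite("pics/scene2.png",cv2.resize(im[150:300,220:420],(800,600),interpolation=cv2.INTER_CUBIC))
print(r.observe()["time"],r.observe()["tool_pos"])
```

```text
(35, np.float64(214.23), np.float64(144.94))
(35, np.float64(214.23), np.float64(144.94))
(35, np.float64(214.23), np.float64(144.94))
(34, np.float64(214.21), np.float64(144.91))
(35, np.float64(214.23), np.float64(144.94))
(35, np.float64(214.23), np.float64(144.94))
(35, np.float64(214.23), np.float64(144.94))
(35, np.float64(214.23), np.float64(144.94))
8.075 [ 0.49477949 -0.1021845   0.12148694]
```

View pics/scene2.png

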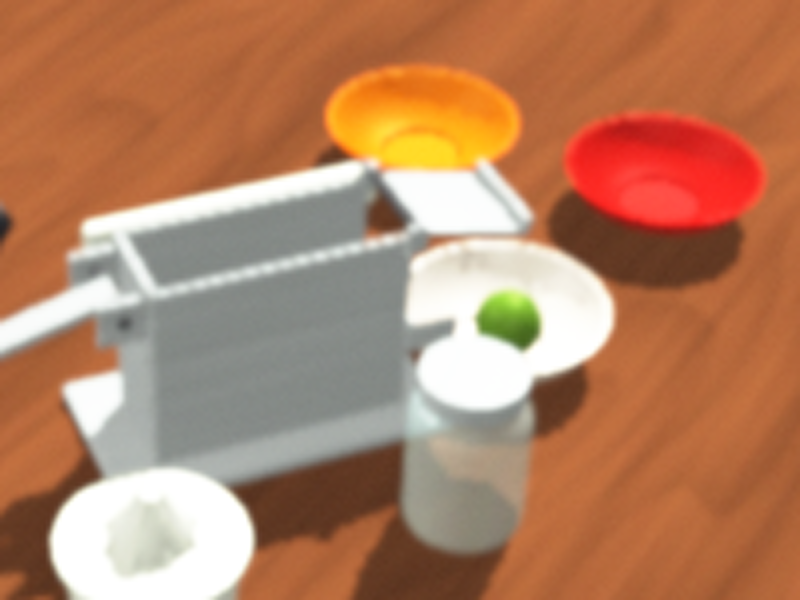

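The lime lies still mid-bowl at (508,320), with the lid raised at (455,200). Now I'll ease the lever up.

>>> drive_tool(delta_pos=[[0, 0, -0.3], [0, 0, -0.7], [0, 0, -1.1], [0, 0, -1.5], [0, 0, -1.9]], rot=[[0, 0, 0], [0, 0, 0], [0, 0, 0], [0, 0, 0], [0, 0, 0]], grip=[0, 0, 0, 0, 0])

```text
time: 8.7
tool_pos: [0.4943, -0.1024, 0.1394]
eef_rot: [-0.672, -3.069, 0.0]
force: [-0.5, -1.1, 3.0]
width: 0.0001
gripper_force: 1.6
```

>>> drive_tool(delta_pos=[[0, 0, -0.4], [0, 0, -0.8], [0, 0, -1.2], [0, 0, -1.5], [0, 0, -1.8]], rot=[[0, 0, 0], [0, 0, 0], [0, 0, 0], [0, 0, 0], [0, 0, 0]], grip=[0, 0, 0, 0, 0])

```text
time: 9.32
tool_pos: [0.4946, -0.1019, 0.1574]
eef_rot: [0.671, 3.069, 0.001]
force: [0.5, 1.9, 1.8]
width: 0.0002
gripper_force: 1.0
```

>>> drive_tool(delta_pos=[[0, 0, -0.3], [0, 0, -0.6], [0, 0, -0.8], [0, 0, -1.0], [0, 0, -1.2]], rot=[[0, 0, 0], [0, 0, 0], [0, 0, 0], [0, 0, 0], [0, 0, 0]], grip=[0, 0, 0, 0, 0])

```text
time: 9.95
tool_pos: [0.4944, -0.1023, 0.1694]
eef_rot: [-0.672, -3.069, -0.0]
force: [0.8, 1.4, 1.7]
width: 0.0001
gripper_force: 0.8
```

>>> drive_tool(delta_pos=[[0, 0, -0.2], [0, 0, -0.4], [0, 0, -0.6], [0, 0, -0.8], [0, 0, -1.0]], rot=[[0, 0, 0], [0, 0, 0], [0, 0, 0], [0, 0, 0], [0, 0, 0]], grip=[0, 0, 0, 0, 0])

```text
time: 10.58
tool_pos: [0.4944, -0.1023, 0.1794]
eef_rot: [-0.671, -3.069, 0.0]
force: [0.8, 0.7, 0.4]
width: 0.0002
gripper_force: 0.6
```

>>> drive_tool(delta_pos=[[0, 0, -0.2], [0, 0, -0.4], [0, 0, -0.6], [0, 0, -0.8], [0, 0, -1.0]], rot=[[0, 0, 0], [0, 0, 0], [0, 0, 0], [0, 0, 0], [0, 0, 0]], grip=[0, 0, 0, 0, 0])

```text
time: 11.2
tool_pos: [0.4944, -0.1023, 0.1894]
eef_rot: [-0.671, -3.069, 0.0]
force: [0.1, 0.5, 0.1]
width: -0.0
gripper_force: 0.0
```

>>> drive_tool(delta_pos=[[0, 0, -0.5], [0, 0, -2], [0, 0, -4], [0, 0, -6], [0, 0, -6]], rot=[[0, 0, 0], [0, 0, 0], [0, 0, 0], [0, 0, 0], [0, 0, 0]], grip=[0, 0, 0, 0, 0])

```text
time: 11.82
tool_pos: [0.4957, -0.1028, 0.2518]
eef_rot: [0.67, 3.064, -0.002]
force: [-0.7, 0.3, 0.3]
width: -0.0003
gripper_force: 0.0
```

Run:
```python
from h import *
im=r.read_camera("scene"); cv2.imwrite("pics/scene3.png",cv2.resize(im[150:330,170:410],(800,600),interpolation=cv2.INTER_CUBIC))
print(r.observe()["force"],r.observe()["qvel"])
```

```text
[ 0.31802285  0.44443187 -0.29423311] [-0.00104717  0.02141631  0.02908927 -0.00027505 -0.00546668 -0.00143557]
```

View pics/scene3.png

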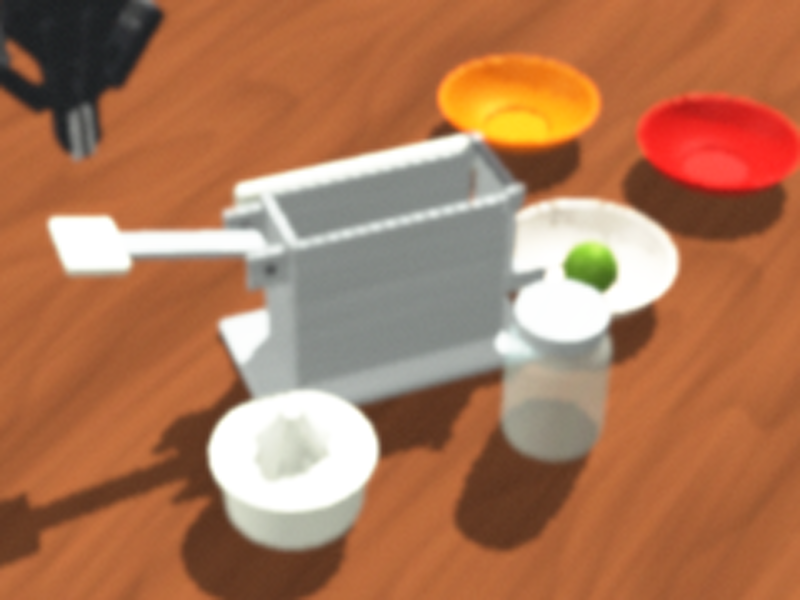

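The lever is back up at (90,245), the lid is shut, and the lime lies in the bowl at (590,265). The gripper at (80,140) is clear.

```bash
python3 -c "
from rig import r
print(r.sign_off())"
```

```text
the job is handed in; nothing more can be done
None
```

The job is handed in: the lime lay still in the bowl with the lid held up, then I eased the lever back until the lid was shut, touching only the lever; the hand-in returned no verdict.

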